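# Swing the coffee tray back along the upstand and stand its fallen canister up

## Robot

A 6-joint arm with a two-finger parallel gripper is mounted at the origin on the work surface. World frame = base frame: x ahead of the robot, y to its left, z up, the work surface at z = 0. Lengths are in m, angles in degrees, forces in N, time in s.
With the tool pointing down it reaches from about 0.25 to 0.725 m from the base axis. Payload 9.7 kg.
Tool frame: the origin (TCP) lies at the very end of the fingers, on their centre line; the grasp point (between the pads) lies 19 mm behind it; z points along the fingers, y is the line along which they close (so a half turn about z gives the same grasp; the last joint's range is limited). The gripper opens to 85 mm and grips with 20 to 120 N. Pads are 22 mm wide; open, the fingers measure 114 mm over their backs; the gripper's body (76 mm by 85 mm) begins 54 mm behind the grasp point. The pads swing forward as they close: fully open they stand 13 mm farther back than shut.
Start: joints at [76.375, 4.979, 10.078, 95.1, 0, 90], TCP at [0.13, 0.535, 0.231] pointing down, gripper open.
Joint ranges: [-179.16, 179.16], [-48.56, 103.87], [-65.8, 70.77], [-126.05, 130.52], [-82.76, 87.17], [-180, 180]. Speed limits (degrees/s): [127.2, 127.2, 147.25, 180, 180, 180].

## Interface

Orientations are given as [roll, pitch, yaw] about the fixed x, y, z axes, in that order (R = Rz(yaw) Ry(pitch) Rx(roll)).
In Python, from workcell import telemetry, optics, workorder gives the robot as it stands.
- The arm moves only by the shell command python3 -m handwheel 'ROWS' [FORCE]. ROWS is JSON, a list of rows, each an object of numbers: "tx", "ty", "tz": the shift along the tool's x, y, z in m; "ax", "ay", "az": the turn, a rotation vector about the tool's x, y, z in degrees; "jaw": the gripper command: -1 is shut, 1 is fully open, values between are in proportion. A call has exactly 10 rows; each row shifts and turns the commanded pose from where the row before left it, along the tool's axes as they then stand; what a row does not reach is not made up. A row lasts 1/8 s, in which the tool goes at most 62.5 mm and 10.7 degrees, less where a joint would pass 70% of its speed; a pose out of reach is approached as far as the arm can. A call is refused whole if a number of a shift passes 0.0625 or a number of a turn 10.7, either way. A call with a gripper value outside its range is refused whole. The fingers move at their own pace and stop on an object; FORCE is the grip in N (left out, the last holds). Time passes only in rows, so rows that do not move let the fingers close, or fill a call up. It gives the time, the measured TCP pose, the force, the opening and the grip force at its end, in the units of the state.
- telemetry.get_obs(): the state, without advancing time (a new reading comes with each control period).
- optics.camera(name): name is "scene" or "top" or "wrist"; returns a dict with "color" (400x640x3 uint8, red, green, blue), "K" (3x3 intrinsics, pixels), "k1" (the pictures are not rectified: a ray, as slopes to the right and down, at radius r is drawn at 1 + k1 r^2 times it, then the intrinsics apply), "extrinsics" (4x4, takes a point from camera to world coordinates); the wrist camera has in their place "mount" (4x4, takes a point from camera to tool coordinates, whose origin is the TCP and whose axes are the flange's). Camera axes: x right, y down, z forward; pixel columns grow to the right and rows downward; lengths in m; the calibration is good to about 2 mm. A picture is of the moment at which its call begins: read the wrist's pose just before it. There is no depth.
- workorder.job_done(): hands the job in; it is judged then, once.
The state is a dict: "time": time; "q": joint angles; "qd": joint speeds; "joint_efforts": joint torques, N m; "ee_pos": TCP position; "tcp_rot": TCP orientation; "wrist_force": force on the tool from outside, world axes, zero at the start; "torque": the same for the moment, N m; "opening": finger opening in m; "grasp_force": force on a finger pad.
Only numpy, scipy, OpenCV 4.12 (cv2) and the standard library are available. Lean on these libraries where they do the work, as an engineer would, in place of code of your own. Each camera call takes 0.05 s, during which the arm holds its last target. There are 200 camera calls.

## Task

The coffee tray has been knocked askew and its clear canister has fallen over. Swing the tray gently round on its tumbler end, which stays in the corner with the tumbler standing on it, until its long side lies flush along the counter's back upstand, and stand the canister upright in the tray, lid up. Do not ram the upstand or knock the canister down hard, and leave the other things on the counter where they are.

Things in the scene. Friction and masses are not known exactly. Their poses are not given: they have to be found in the camera images.
- upstand: the counter's fixed stainless upstand, 45 mm high: a back ledge (120 mm deep, 1100 mm long, beyond the tray) and a side return (120 mm thick, reaching 200 mm towards the robot). Origin: their inside corner at counter level. The ledge's inner face is the plane x = 0 and runs along -y; the return's inner face is the plane y = 0. The tray lies on the side x < 0, y < 0.
- tray: dark wooden tray with half-round ends, 430 mm long, 160 mm wide, 0.8 kg. Origin: on the counter under the centre of the pivot end's rounding (radius 80 mm), the end in the upstand's corner with the tumbler on it; x along the tray to its far end, z up. Floor top 9 mm, rim top 21 mm above the counter, rim 4 mm thick. Pushed near the far end it turns about the pivot end at about 5 to 15 N.
- tray_far (a point): on the top of the tray's floor at the centre of the far end's rounding, 270 mm from the pivot end's centre, 80 mm from the tray's side and far tip. The tray stands on rubber feet 4 mm high under both ends. Flush: the tray's x along the upstand's -y, its side on the ledge; the pivot end starts within 3 mm of both faces
- tumbler: black ceramic tumbler, 105 mm tall, 82 mm across the mouth, standing upright on the tray's pivot end, centred on it; origin under its centre, z up
- canister: clear round acrylic canister, 150 mm tall, 0.22 kg: tube 46 mm in diameter, black rubber boot 50 mm in diameter on its lowest 12 mm. It lies on the tray's floor, about along the tray, lid towards the tumbler, its base 10 to 40 mm short of the far end's rim. Origin: centre of its base, 25 mm above the tray's floor when lying; x runs along its centre line to the lid, so x points up when it stands.
- canister_lid (a point): centre of the canister's flat top, 150 mm from the base along its axis, on an orange eight-sided cap 16 mm thick, 50 mm over the flats, which keeps it from rolling; held lightly (about 4 N) the canister turns between the finger pads, held at 20 N it does not
- tamper: copper-toned steel tamper, 90 mm tall, 58 mm base, standing on the counter (bystander)
- pitcher: steel milk pitcher, 105 mm tall, 90 mm in diameter, with a handle 74 mm out to its +y (bystander)
- knock_box: black round knock box, 100 mm tall, 124 mm in diameter (bystander)
- cup: white cup on its saucer, 58 mm tall, 116 mm in diameter (bystander)
- scale: black digital scale with a steel plate, 130 x 160 x 26 mm (bystander)
- scoop: blue plastic scoop, 26 mm tall, 42 mm bowl, handle 105 mm to its -x (bystander)
Mind the look-alikes: they are no part of the job. Of the things like the canister, leave any that is pink; of the rest the larger one is meant.

How it is judged:
By the outcome, as a careful person would: the job done as asked, in the order asked, and still so for the second after the job is handed in, with the robot touching nothing.
It also fails if it takes over 72 s, if anything falls off the work surface, if the arm or the gripper's body presses on something with over 40 N, if the wrist force passes 120 N, or if a joint passes its speed limit or range.

## Working session

There is one attempt and no reset: what is moved stays moved. The work goes in short steps, Python scripts to look and compute and a shell command to move; the robot and the scene stay as the last step left them, time stands still between calls to the robot, and variables do not carry over. Pictures are saved under pics/ and viewed, at most 10 in all, crops included, and the job is handed in when it is done.

```bash
ls; mkdir -p pics
cat > h.py <<'E'
import numpy as np,cv2
from workcell import telemetry,optics
from scipy.spatial.transform import Rotation as R
def ext(c,o=None):
    if 'extrinsics' in c: return np.array(c['extrinsics'])
    T=np.eye(4);T[:3,:3]=R.from_euler('xyz',o['tcp_rot'],degrees=True).as_matrix();T[:3,3]=o['ee_pos']
    return T@np.array(c['mount'])
def ray(c,uv,o=None):
    K=np.array(c['K']);D=np.array([c['k1'],0,0,0,0.])
    p=cv2.undistortPoints(np.array(uv,float).reshape(-1,1,2),K,D).reshape(-1,2)
    E=ext(c,o);d=np.c_[p,np.ones(len(p))]@E[:3,:3].T
    return E[:3,3],d
def onz(c,uv,z,o=None):
    a,d=ray(c,uv,o);return a+d*((z-a[2])/d[:,2:3])
def proj(c,P,o=None):
    E=np.linalg.inv(ext(c,o));p=np.array(P,float).reshape(-1,3)@E[:3,:3].T+E[:3,3]
    return cv2.projectPoints(p,np.zeros(3),np.zeros(3),np.array(c['K']),np.array([c['k1'],0,0,0,0.]))[0].reshape(-1,2)
def save(n,im): cv2.imwrite('pics/'+n,im[...,::-1])
E
python3 - <<'E'
from h import *
import pickle
print(telemetry.get_obs())
d={n:optics.camera(n) for n in('scene','top')}
pickle.dump(d,open('d0.pkl','wb'))
for n in d: save(n+'0.png',d[n]['color']);print(d[n]['K'],d[n]['k1'],d[n]['extrinsics'])
E
```

```text
pics
{'time': 0.0, 'q': array([7.63754380e+01, 5.01045868e+00, 1.00334272e+01, 9.51022224e+01,
       1.25504051e-03, 9.00017896e+01]), 'qd': array([ 0.04458652,  0.05745385,  0.06038393,  0.06214383, -0.02122394,
       -0.01440178]), 'joint_efforts': array([-3.61797374e-04, -5.20394039e+01,  4.64797640e+01,  1.65970920e-02,
        1.09491673e-04,  7.88796910e-06]), 'ee_pos': array([0.12949085, 0.53427534, 0.23058006]), 'tcp_rot': array([-1.79920746e+02, -1.25256391e-03,  1.66373647e+02]), 'wrist_force': array([-0.10176431,  0.24799025, -0.41753565]), 'torque': array([-0.01946553,  0.00649562, -0.00484143]), 'grasp_force': 0.0, 'opening': 0.08526916994632382}
[[454.65844792   0.         322.49432699]
 [  0.         454.65844792 198.5875641 ]
 [  0.           0.           1.        ]] -0.03005331944284909 [[-0.85236097  0.408767   -0.32617529  0.9625194 ]
 [ 0.52266737  0.68652725 -0.50546925  0.59267897]
 [ 0.01730908 -0.60132344 -0.7988182   1.08274087]
 [ 0.          0.          0.          1.        ]]
[[414.00698401   0.         320.39799966]
 [  0.         414.00698401 204.06373764]
 [  0.           0.           1.        ]] -0.01887947200413074 [[ 0.02693868 -0.98284318  0.18246532  0.31824773]
 [-0.99954383 -0.02399043  0.01834631 -0.06538793]
 [-0.01365412 -0.18287631 -0.98304111  1.24713278]
 [ 0.          0.          0.          1.        ]]
```

View pics/top0.png

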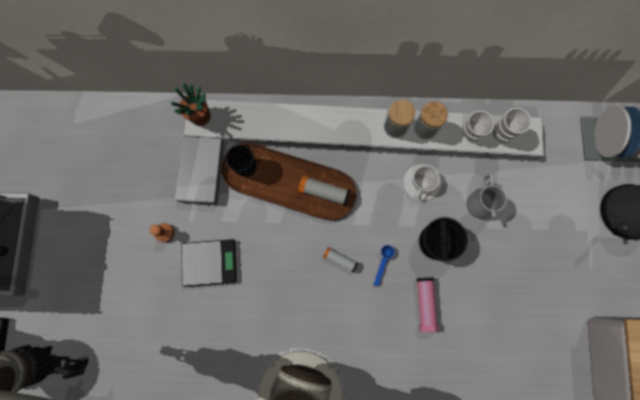

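View pics/scene0.png

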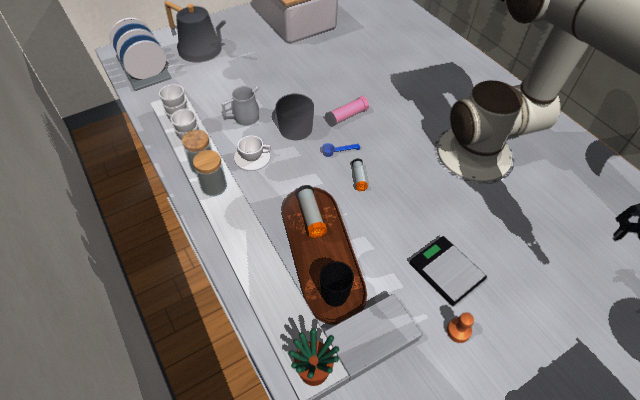

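Top view: tray spans about (222–357, 143–220) px, with the tumbler at (240,158), the ledge's inner face along about row 140–157, and the return at column about 215. There are three canister-like things: orange-capped at (325,190) on the tray, a smaller orange-capped one at (342,260) on the counter, and a pink one at (427,305). The one on the tray fits: it isn't pink and is the larger of the other two. I'll confirm that in a crop and measure.

Run:
```python
from h import *
import pickle
d=pickle.load(open('d0.pkl','rb'))
t=d['top']['color'];s=d['scene']['color']
A=cv2.resize(t[130:290,170:370],None,fx=4,fy=4,interpolation=cv2.INTER_CUBIC)[:600]
save('crop_t.png',A[:, :800])
def mask(im,lo,hi):return cv2.inRange(cv2.cvtColor(im,cv2.COLOR_RGB2HSV),lo,hi)
for n in d:
    im=d[n]['color'];c=d[n]
    # tray
    m=mask(im,(0,70,20),(14,255,150))
    cn=sorted(cv2.findContours(m,cv2.RETR_EXTERNAL,cv2.CHAIN_APPROX_NONE)[0],key=cv2.contourArea)[::-1][:3]
    for k in cn: print(n,'brown',cv2.contourArea(k),cv2.boundingRect(k))
    o=mask(im,(5,170,170),(16,255,255));N,l,st,ce=cv2.connectedComponentsWithStats(o)
    for i in range(1,N):
        if st[i,4]>15: print(n,'orange',st[i],ce[i],onz(c,[ce[i]],.034)[0])
```

```text
scene brown 20540.5 (71, 112, 198, 288)
scene brown 6526.5 (282, 187, 85, 138)
scene brown 964.5 (473, 81, 49, 32)
scene orange [357 181  10  10  51] [361.62745098 185.25490196] [ 0.40895768 -0.05377494  0.034     ]
scene orange [308 222  18  15 159] [316.6163522  228.52201258] [0.60207012 0.00865629 0.034     ]
scene orange [461 314  12  12  95] [467.02105263 319.04210526] [0.42389126 0.42150233 0.034     ]
scene orange [450 326  10  14  76] [454.11842105 331.80263158] [0.47230186 0.42937672 0.034     ]
scene orange [464 328   8  12  57] [467.31578947 333.15789474] [0.44740599 0.44852034 0.034     ]
top brown 5596.0 (221, 142, 135, 78)
top brown 331.5 (180, 99, 30, 26)
top brown 269.0 (150, 223, 24, 19)
```

View pics/crop_t.png

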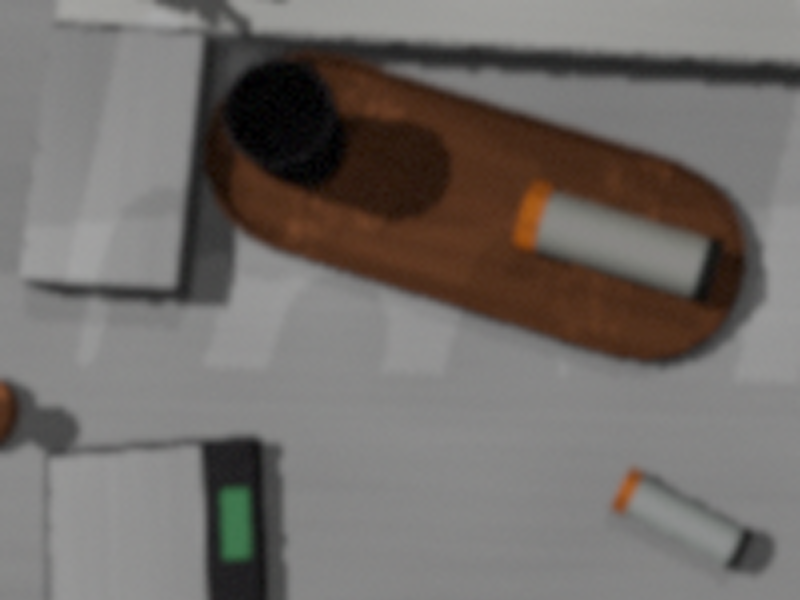

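The crop confirms the target: the orange-capped canister lying on the tray. The smaller orange-capped one and the pink one stay put. Next I measure the upstand, tray and canister.

```bash
cat > m.py <<'E'
from h import *
def mask(im,lo,hi):return cv2.inRange(cv2.cvtColor(im,cv2.COLOR_RGB2HSV),lo,hi)
def tray(c):
    m=mask(c['color'],(0,70,20),(16,255,255));m[:130]=0;m[230:]=0;m[:,:200]=0;m[:,380:]=0
    k=max(cv2.findContours(m,cv2.RETR_EXTERNAL,cv2.CHAIN_APPROX_NONE)[0],key=cv2.contourArea)
    k=cv2.convexHull(k).reshape(-1,2).astype(float)
    # dense hull
    f=np.zeros(m.shape,np.uint8);cv2.fillPoly(f,[k.astype(np.int32)],255)
    k=cv2.findContours(f,cv2.RETR_EXTERNAL,cv2.CHAIN_APPROX_NONE)[0][0].reshape(-1,2)
    P=onz(c,k,.021)[:,:2]
    r=cv2.minAreaRect(P.astype(np.float32));mu=np.array(r[0])
    b=cv2.boxPoints(r);e=max((b[1]-b[0],b[2]-b[1]),key=np.linalg.norm);e=e/np.linalg.norm(e)
    if e[1]>0:e=-e
    n=np.array([-e[1],e[0]])   # normal, +x side
    a=(P-mu)@e;w=(P-mu)@n;res=[]
    for sg in(1,-1):
        q=(abs(a)<.12)&(w*sg>0);s,i=np.polyfit(a[q],w[q],1);res.append((np.degrees(np.arctan(s))+np.degrees(np.arctan2(e[1],e[0])),i,np.ptp(w[q])))
    return mu,r[1],e,n,a.min(),a.max(),res
E
python3 - <<'E'
from m import *
import pickle
d=pickle.load(open('d0.pkl','rb'));c=d['top'];f=lambda x,y:(170+x/4-.4,130+y/4-.4)
for v in tray(c):print(v)
print('ledge top edge',onz(c,[f(330,41),f(500,49),f(600,54),f(780,62)],.045)[:,:2])
print('return edge',onz(c,[f(205,60),f(183,285)],.045)[:,:2])
print('canister lid/base mid at .034',onz(c,[f(531,214),f(716,270)],.036))
s=d['scene']
print('tumbler mouth',onz(c,[f(280,107)],.114))
# colours for upstand edge profile
print('profile',[c['color'][r,330].tolist() for r in range(138,158)])
print('jars',onz(c,[(401,107),(433,108)],.12),'cup',onz(c,[(424,180)],.04), 'pitcher',onz(c,[(492,203)],.1))
E
```

```text
[0.61695802 0.06045462]
(0.4285123348236084, 0.16250038146972656)
[-0.30437613 -0.95255196]
[ 0.95255196 -0.30437613]
-0.21425617196466423
0.21425616768214836
[(np.float64(-107.6935173933291), np.float64(0.08022714879819509), np.float64(0.0020295066876057505)), (np.float64(-106.65403434535641), np.float64(-0.07845305862511065), np.float64(0.006074999874976145))]
ledge top edge [[ 0.73554701  0.17080402]
 [ 0.73195608  0.0407218 ]
 [ 0.72965589 -0.03545285]
 [ 0.72639157 -0.1720208 ]]
return edge [[0.71837615 0.26557306]
 [0.54347191 0.26946319]]
canister lid/base mid at .034 [[ 0.60580601  0.01318814  0.036     ]
 [ 0.56622172 -0.12631531  0.036     ]]
tumbler mouth [[0.66149647 0.19020269 0.114     ]]
profile [[153, 152, 149], [151, 151, 148], [151, 151, 148], [148, 149, 145], [133, 132, 131], [102, 102, 100], [73, 71, 71], [50, 50, 50], [41, 42, 42], [44, 43, 42], [49, 48, 48], [70, 69, 70], [96, 96, 95], [116, 115, 115], [123, 123, 123], [122, 123, 122], [124, 123, 123], [123, 123, 123], [123, 123, 123], [123, 123, 123]]
jars [[ 0.81865883 -0.26978469  0.12      ]
 [ 0.8177165  -0.3621336   0.12      ]] cup [[ 0.62307196 -0.35077226  0.04      ]] pitcher [[ 0.54599318 -0.52650615  0.1       ]]
```

```bash
python3 -m handwheel '[{"az":10.4,"jaw":-1},{"az":10.4,"jaw":-1},{"az":10.4,"jaw":-1},{"az":10.4,"jaw":-1},{"az":10.4,"jaw":-1},{"az":10.4,"jaw":-1},{"az":10.4,"jaw":-1},{"az":10.4,"jaw":-1},{"az":10.4,"jaw":-1},{"jaw":-1}]' 20
python3 -m handwheel '[{"tx":-0.021,"ty":0.0245,"jaw":-1},{"tx":-0.021,"ty":0.0245,"jaw":-1},{"tx":-0.021,"ty":0.0245,"jaw":-1},{"tx":-0.021,"ty":0.0245,"jaw":-1},{"tx":-0.021,"ty":0.0245,"jaw":-1},{"tx":-0.021,"ty":0.0245,"jaw":-1},{"tx":-0.021,"ty":0.0245,"jaw":-1},{"tx":-0.021,"ty":0.0245,"jaw":-1},{"tx":-0.021,"ty":0.0245,"jaw":-1},{"tx":-0.021,"ty":0.0245,"jaw":-1}]'
```

```text
$[0]: bad value
$[0]: bad value
```

```bash
python3 -m handwheel '[{"tx":0,"ty":0,"tz":0,"ax":0,"ay":0,"az":10.4,"jaw":-1},{"tx":0,"ty":0,"tz":0,"ax":0,"ay":0,"az":10.4,"jaw":-1},{"tx":0,"ty":0,"tz":0,"ax":0,"ay":0,"az":10.4,"jaw":-1},{"tx":0,"ty":0,"tz":0,"ax":0,"ay":0,"az":10.4,"jaw":-1},{"tx":0,"ty":0,"tz":0,"ax":0,"ay":0,"az":10.4,"jaw":-1},{"tx":0,"ty":0,"tz":0,"ax":0,"ay":0,"az":10.4,"jaw":-1},{"tx":0,"ty":0,"tz":0,"ax":0,"ay":0,"az":10.4,"jaw":-1},{"tx":0,"ty":0,"tz":0,"ax":0,"ay":0,"az":10.4,"jaw":-1},{"tx":0,"ty":0,"tz":0,"ax":0,"ay":0,"az":10.4,"jaw":-1},{"tx":0,"ty":0,"tz":0,"ax":0,"ay":0,"az":0,"jaw":-1}]' 20
```

```text
time: 1.35
ee_pos: [0.1466, 0.5296, 0.2309]
tcp_rot: [-179.3, 0.0, 74.2]
wrist_force: [-0.2, 0.6, 0.8]
opening: -0.0003
grasp_force: 0.0
```

```bash
python3 -m handwheel '[{"tx":-0.021,"ty":0.0236,"tz":0,"ax":0,"ay":0,"az":0,"jaw":-1},{"tx":-0.021,"ty":0.0236,"tz":0,"ax":0,"ay":0,"az":0,"jaw":-1},{"tx":-0.021,"ty":0.0236,"tz":0,"ax":0,"ay":0,"az":0,"jaw":-1},{"tx":-0.021,"ty":0.0236,"tz":0,"ax":0,"ay":0,"az":0,"jaw":-1},{"tx":-0.021,"ty":0.0236,"tz":0,"ax":0,"ay":0,"az":0,"jaw":-1},{"tx":-0.021,"ty":0.0236,"tz":0,"ax":0,"ay":0,"az":0,"jaw":-1},{"tx":-0.021,"ty":0.0236,"tz":0,"ax":0,"ay":0,"az":0,"jaw":-1},{"tx":-0.021,"ty":0.0236,"tz":0,"ax":0,"ay":0,"az":0,"jaw":-1},{"tx":-0.021,"ty":0.0236,"tz":0,"ax":0,"ay":0,"az":0,"jaw":-1},{"tx":-0.021,"ty":0.0236,"tz":0,"ax":0,"ay":0,"az":0,"jaw":-1}]'
```

```text
time: 2.6
ee_pos: [0.3164, 0.2631, 0.2282]
tcp_rot: [-179.3, 0.0, 74.3]
wrist_force: [0.2, 0.6, 0.0]
opening: -0.0
grasp_force: 0.0
```

```bash
python3 -m handwheel '[{"tx":-0.025,"ty":0.025,"tz":0,"ax":0,"ay":0,"az":0,"jaw":-1},{"tx":-0.025,"ty":0.025,"tz":0,"ax":0,"ay":0,"az":0,"jaw":-1},{"tx":-0.025,"ty":0.025,"tz":0.01,"ax":0,"ay":0,"az":0,"jaw":-1},{"tx":-0.025,"ty":0.025,"tz":0.02,"ax":0,"ay":0,"az":0,"jaw":-1},{"tx":-0.025,"ty":0.025,"tz":0.02,"ax":0,"ay":0,"az":0,"jaw":-1},{"tx":-0.025,"ty":0.025,"tz":0.02,"ax":0,"ay":0,"az":0,"jaw":-1},{"tx":-0.025,"ty":0.025,"tz":0.02,"ax":0,"ay":0,"az":0,"jaw":-1},{"tx":-0.025,"ty":0.025,"tz":0.02,"ax":0,"ay":0,"az":0,"jaw":-1},{"tx":-0.025,"ty":0.025,"tz":0.02,"ax":0,"ay":0,"az":0,"jaw":-1},{"tx":0,"ty":0,"tz":0.018,"ax":0,"ay":0,"az":1.5,"jaw":-1}]'
```

```text
time: 3.85
ee_pos: [0.4703, -0.0144, 0.0763]
tcp_rot: [-179.2, 0.1, 72.6]
wrist_force: [-1.2, 0.1, 0.1]
opening: -0.0
grasp_force: 0.0
```

```bash
python3 -m handwheel '[{"tx":0,"ty":0,"tz":0.016,"ax":0,"ay":0,"az":0,"jaw":-1},{"tx":0,"ty":0,"tz":0.016,"ax":0,"ay":0,"az":0,"jaw":-1},{"tx":0,"ty":0,"tz":0.016,"ax":0,"ay":0,"az":0,"jaw":-1},{"tx":0,"ty":0,"tz":0.012,"ax":0,"ay":0,"az":0,"jaw":-1},{"tx":0,"ty":0,"tz":0.006,"ax":0,"ay":0,"az":0,"jaw":-1},{"tx":0,"ty":0.003,"tz":0,"ax":0,"ay":0,"az":0,"jaw":-1},{"tx":0,"ty":0.003,"tz":0,"ax":0,"ay":0,"az":0,"jaw":-1},{"tx":0,"ty":0.003,"tz":0,"ax":0,"ay":0,"az":0,"jaw":-1},{"tx":0,"ty":0.003,"tz":0,"ax":0,"ay":0,"az":0,"jaw":-1},{"tx":0,"ty":0.003,"tz":0,"ax":0,"ay":0,"az":0,"jaw":-1}]'
python3 -m handwheel '[{"tx":0,"ty":0.002,"tz":0,"ax":0,"ay":0,"az":0,"jaw":-1},{"tx":0,"ty":0.002,"tz":0,"ax":0,"ay":0,"az":0,"jaw":-1},{"tx":0,"ty":0.002,"tz":0,"ax":0,"ay":0,"az":0,"jaw":-1},{"tx":0,"ty":0.002,"tz":0,"ax":0,"ay":0,"az":0,"jaw":-1},{"tx":0,"ty":0.002,"tz":0,"ax":0,"ay":0,"az":0,"jaw":-1},{"tx":0,"ty":0.002,"tz":0,"ax":0,"ay":0,"az":0,"jaw":-1},{"tx":0,"ty":0.002,"tz":0,"ax":0,"ay":0,"az":0,"jaw":-1},{"tx":0,"ty":0.002,"tz":0,"ax":0,"ay":0,"az":0,"jaw":-1},{"tx":0,"ty":0.002,"tz":0,"ax":0,"ay":0,"az":0,"jaw":-1},{"tx":0,"ty":0.002,"tz":0,"ax":0,"ay":0,"az":0,"jaw":-1}]'
```

```text
time: 5.1
ee_pos: [0.4838, -0.0175, 0.0114]
tcp_rot: [-179.3, 0.0, 72.8]
wrist_force: [-0.3, -0.5, -0.6]
opening: -0.0
grasp_force: 0.0
time: 6.35
ee_pos: [0.5004, -0.0231, 0.0108]
tcp_rot: [-179.0, 0.1, 72.8]
wrist_force: [-12.3, 2.0, 7.5]
opening: -0.0001
grasp_force: 7.3
```

```bash
python3 -m handwheel '[{"tx":-0.0008,"ty":0.0022,"tz":0,"ax":0,"ay":0,"az":-0.5,"jaw":-1},{"tx":-0.0008,"ty":0.0022,"tz":0,"ax":0,"ay":0,"az":-0.5,"jaw":-1},{"tx":-0.0008,"ty":0.0022,"tz":0,"ax":0,"ay":0,"az":-0.5,"jaw":-1},{"tx":-0.0008,"ty":0.0022,"tz":0,"ax":0,"ay":0,"az":-0.5,"jaw":-1},{"tx":-0.0008,"ty":0.0022,"tz":0,"ax":0,"ay":0,"az":-0.5,"jaw":-1},{"tx":-0.0008,"ty":0.0022,"tz":0,"ax":0,"ay":0,"az":-0.5,"jaw":-1},{"tx":-0.0008,"ty":0.0022,"tz":0,"ax":0,"ay":0,"az":-0.5,"jaw":-1},{"tx":-0.0008,"ty":0.0022,"tz":0,"ax":0,"ay":0,"az":-0.5,"jaw":-1},{"tx":-0.0008,"ty":0.0022,"tz":0,"ax":0,"ay":0,"az":-0.5,"jaw":-1},{"tx":-0.0008,"ty":0.0022,"tz":0,"ax":0,"ay":0,"az":-0.5,"jaw":-1}]'
python3 -m handwheel '[{"tx":-0.0008,"ty":0.0022,"tz":0,"ax":0,"ay":0,"az":-0.5,"jaw":-1},{"tx":-0.0008,"ty":0.0022,"tz":0,"ax":0,"ay":0,"az":-0.5,"jaw":-1},{"tx":-0.0008,"ty":0.0022,"tz":0,"ax":0,"ay":0,"az":-0.5,"jaw":-1},{"tx":-0.0008,"ty":0.0022,"tz":0,"ax":0,"ay":0,"az":-0.5,"jaw":-1},{"tx":-0.0008,"ty":0.0022,"tz":0,"ax":0,"ay":0,"az":-0.5,"jaw":-1},{"tx":-0.0008,"ty":0.0022,"tz":0,"ax":0,"ay":0,"az":-0.5,"jaw":-1},{"tx":-0.0008,"ty":0.0022,"tz":0,"ax":0,"ay":0,"az":-0.5,"jaw":-1},{"tx":-0.0008,"ty":0.0022,"tz":0,"ax":0,"ay":0,"az":-0.5,"jaw":-1},{"tx":-0.0008,"ty":0.0022,"tz":0,"ax":0,"ay":0,"az":-0.5,"jaw":-1},{"tx":-0.0008,"ty":0.0022,"tz":0,"ax":0,"ay":0,"az":-0.5,"jaw":-1}]'
python3 - <<'E'
from m import *
print(telemetry.get_obs()['wrist_force'])
c=optics.camera('scene');save('s2.png',c['color'][150:350,230:430].repeat(3,0).repeat(3,1))
E
```

```text
time: 7.6
ee_pos: [0.5191, -0.0365, 0.0107]
tcp_rot: [-179.0, 0.0, 77.8]
wrist_force: [-16.1, 1.1, 10.3]
opening: -0.0002
grasp_force: 9.6
time: 8.85
ee_pos: [0.5392, -0.0485, 0.0106]
tcp_rot: [-178.9, -0.1, 82.8]
wrist_force: [-18.5, -0.3, 13.0]
opening: -0.0003
grasp_force: 10.8
[-18.49876524  -0.34201047  12.9979422 ]
```

View pics/s2.png

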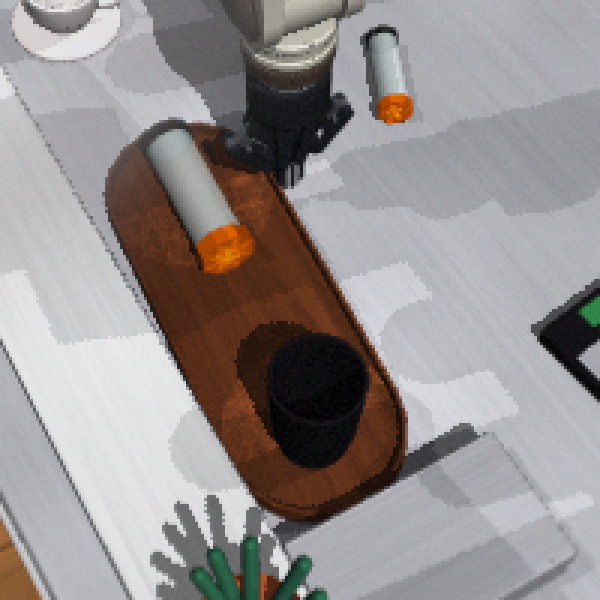

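```bash
python3 -m handwheel '[{"tx":-0.0004,"ty":0.0013,"tz":0,"ax":0,"ay":0,"az":-0.3,"jaw":-1},{"tx":-0.0004,"ty":0.0013,"tz":0,"ax":0,"ay":0,"az":-0.3,"jaw":-1},{"tx":-0.0004,"ty":0.0013,"tz":0,"ax":0,"ay":0,"az":-0.3,"jaw":-1},{"tx":-0.0004,"ty":0.0013,"tz":0,"ax":0,"ay":0,"az":-0.3,"jaw":-1},{"tx":-0.0004,"ty":0.0013,"tz":0,"ax":0,"ay":0,"az":-0.3,"jaw":-1},{"tx":-0.0004,"ty":0.0013,"tz":0,"ax":0,"ay":0,"az":-0.3,"jaw":-1},{"tx":-0.0004,"ty":0.0010,"tz":0,"ax":0,"ay":0,"az":-0.3,"jaw":-1},{"tx":-0.0004,"ty":0.0010,"tz":0,"ax":0,"ay":0,"az":-0.3,"jaw":-1},{"tx":0,"ty":0,"tz":0,"ax":0,"ay":0,"az":0,"jaw":-1},{"tx":0,"ty":0,"tz":0,"ax":0,"ay":0,"az":0,"jaw":-1}]'
python3 - <<'E'
from m import *
c=optics.camera('top');save('t3.png',c['color'][125:265,180:380].repeat(4,0).repeat(4,1))
E
```

```text
time: 10.15
ee_pos: [0.5486, -0.053, 0.0106]
tcp_rot: [-179.0, -0.1, 85.2]
wrist_force: [-17.5, -1.3, 14.3]
opening: -0.0006
grasp_force: 10.7
```

View pics/t3.png

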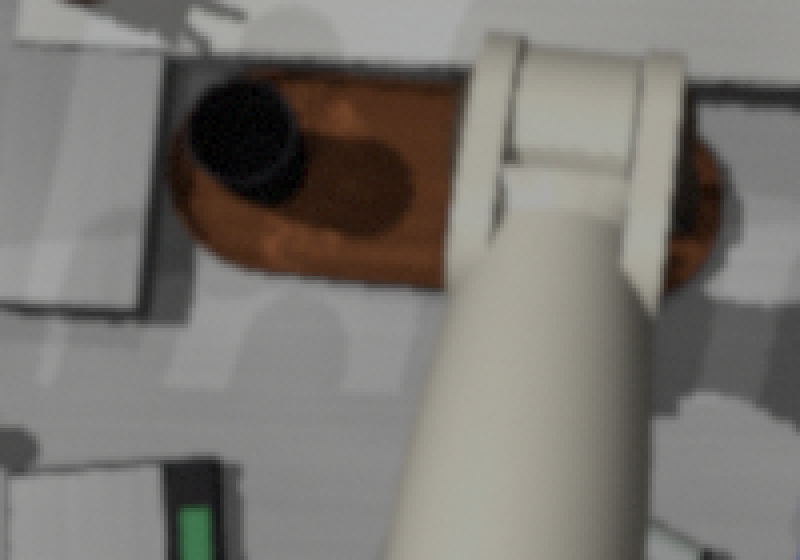

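```bash
python3 -m handwheel '[{"tx":-0.0002,"ty":0.0007,"tz":0,"ax":0,"ay":0,"az":-0.15,"jaw":-1},{"tx":-0.0002,"ty":0.0007,"tz":0,"ax":0,"ay":0,"az":-0.15,"jaw":-1},{"tx":-0.0002,"ty":0.0007,"tz":0,"ax":0,"ay":0,"az":-0.15,"jaw":-1},{"tx":-0.0002,"ty":0.0007,"tz":0,"ax":0,"ay":0,"az":-0.15,"jaw":-1},{"tx":-0.0002,"ty":0.0007,"tz":0,"ax":0,"ay":0,"az":-0.15,"jaw":-1},{"tx":-0.0002,"ty":0.0006,"tz":0,"ax":0,"ay":0,"az":-0.15,"jaw":-1},{"tx":-0.0002,"ty":0.0005,"tz":0,"ax":0,"ay":0,"az":-0.15,"jaw":-1},{"tx":-0.0002,"ty":0.0005,"tz":0,"ax":0,"ay":0,"az":-0.15,"jaw":-1},{"tx":0,"ty":0,"tz":0,"ax":0,"ay":0,"az":0,"jaw":-1},{"tx":0,"ty":0,"tz":0,"ax":0,"ay":0,"az":0,"jaw":-1}]'
python3 -m handwheel '[{"tx":-0.0002,"ty":0.0005,"tz":0,"ax":0,"ay":0,"az":-0.1,"jaw":-1},{"tx":-0.0002,"ty":0.0005,"tz":0,"ax":0,"ay":0,"az":-0.1,"jaw":-1},{"tx":-0.0002,"ty":0.0005,"tz":0,"ax":0,"ay":0,"az":-0.1,"jaw":-1},{"tx":-0.0002,"ty":0.0005,"tz":0,"ax":0,"ay":0,"az":-0.1,"jaw":-1},{"tx":0,"ty":0,"tz":0,"ax":0,"ay":0,"az":0,"jaw":-1},{"tx":0,"ty":0,"tz":0,"ax":0,"ay":0,"az":0,"jaw":-1},{"tx":0,"ty":0,"tz":0,"ax":0,"ay":0,"az":0,"jaw":-1},{"tx":0,"ty":0,"tz":0,"ax":0,"ay":0,"az":0,"jaw":-1},{"tx":0,"ty":0,"tz":0,"ax":0,"ay":0,"az":0,"jaw":-1},{"tx":0,"ty":0,"tz":0,"ax":0,"ay":0,"az":0,"jaw":-1}]'
```

```text
time: 11.45
ee_pos: [0.5535, -0.055, 0.0106]
tcp_rot: [-179.0, -0.1, 86.3]
wrist_force: [-18.1, -1.1, 14.3]
opening: 0.0003
grasp_force: 11.2
time: 12.7
ee_pos: [0.5555, -0.0559, 0.0106]
tcp_rot: [-179.0, -0.1, 86.8]
wrist_force: [-17.0, -1.0, 13.7]
opening: -0.0
grasp_force: 11.1
```

```bash
python3 -m handwheel '[{"tx":-0.0002,"ty":0.0006,"tz":0,"ax":0,"ay":0,"az":-0.1,"jaw":-1},{"tx":-0.0002,"ty":0.0006,"tz":0,"ax":0,"ay":0,"az":-0.1,"jaw":-1},{"tx":-0.0002,"ty":0.0006,"tz":0,"ax":0,"ay":0,"az":-0.1,"jaw":-1},{"tx":-0.0002,"ty":0.0006,"tz":0,"ax":0,"ay":0,"az":-0.1,"jaw":-1},{"tx":-0.0002,"ty":0.0006,"tz":0,"ax":0,"ay":0,"az":-0.1,"jaw":-1},{"tx":0,"ty":0,"tz":0,"ax":0,"ay":0,"az":0,"jaw":-1},{"tx":0,"ty":0,"tz":0,"ax":0,"ay":0,"az":0,"jaw":-1},{"tx":0,"ty":0,"tz":0,"ax":0,"ay":0,"az":0,"jaw":-1},{"tx":0,"ty":0,"tz":0,"ax":0,"ay":0,"az":0,"jaw":-1},{"tx":0,"ty":0,"tz":0,"ax":0,"ay":0,"az":0,"jaw":-1}]'
python3 - <<'E'
from m import *
c=optics.camera('top');im=c['color'];m=mask(im,(0,70,20),(16,255,255))
g=im.sum(2).astype(int)
N=[];L=[];F=[]
for u in range(245,289,2):
    r=np.where(m[140:220,u])[0]+140;N.append((u,r.max()+.5));F.append((u,r.min()-.5))
    col=g[132:150,u]; L.append((u,132+np.argmin(np.diff(col))+.5))
for a,z in((N,.021),(F,.021),(L,.045)):
    P=onz(c,a,z);p=np.polyfit(P[:,1],P[:,0],1);print(np.degrees(np.arctan(p[0])),np.polyval(p,[.19,0,-.08]))
E
```

```text
time: 13.95
ee_pos: [0.5573, -0.0567, 0.0105]
tcp_rot: [-178.8, -0.1, 87.3]
wrist_force: [-24.4, 0.7, 19.1]
opening: 0.0
grasp_force: 14.7
2.1494484533585543 [0.57633109 0.5691999  0.5661973 ]
1.9551548492613748 [0.73743344 0.73094738 0.72821641]
1.8497855627418287 [0.7372446  0.73110835 0.72852466]
```

```bash
python3 -m handwheel '[{"tx":0,"ty":0.0003,"tz":0,"ax":0,"ay":0,"az":0,"jaw":-1},{"tx":0,"ty":0.0003,"tz":0,"ax":0,"ay":0,"az":0,"jaw":-1},{"tx":0,"ty":0,"tz":0,"ax":0,"ay":0,"az":0,"jaw":-1},{"tx":0,"ty":0,"tz":0,"ax":0,"ay":0,"az":0,"jaw":-1},{"tx":0,"ty":0,"tz":0,"ax":0,"ay":0,"az":0,"jaw":-1},{"tx":0,"ty":0,"tz":0,"ax":0,"ay":0,"az":0,"jaw":-1},{"tx":0,"ty":0,"tz":0,"ax":0,"ay":0,"az":0,"jaw":-1},{"tx":0,"ty":0,"tz":0,"ax":0,"ay":0,"az":0,"jaw":-1},{"tx":0,"ty":0,"tz":0,"ax":0,"ay":0,"az":0,"jaw":-1},{"tx":0,"ty":0,"tz":0,"ax":0,"ay":0,"az":0,"jaw":-1}]'
```

```text
time: 15.25
ee_pos: [0.5574, -0.0567, 0.0105]
tcp_rot: [-178.8, -0.1, 87.3]
wrist_force: [-26.4, 0.6, 20.6]
opening: 0.0002
grasp_force: 16.4
```

```bash
python3 -m handwheel '[{"tx":0,"ty":-0.005,"tz":0,"ax":0,"ay":0,"az":0,"jaw":-1},{"tx":0,"ty":-0.015,"tz":0,"ax":0,"ay":0,"az":0,"jaw":-1},{"tx":0,"ty":-0.01,"tz":-0.02,"ax":0,"ay":0,"az":0,"jaw":-1},{"tx":0,"ty":0,"tz":-0.04,"ax":0,"ay":0,"az":0,"jaw":-1},{"tx":0,"ty":0,"tz":-0.04,"ax":0,"ay":0,"az":0,"jaw":-1},{"tx":0,"ty":0,"tz":-0.04,"ax":0,"ay":0,"az":0,"jaw":-1},{"tx":0,"ty":0.03,"tz":-0.04,"ax":0,"ay":0,"az":0,"jaw":1},{"tx":0,"ty":0.04,"tz":-0.03,"ax":0,"ay":0,"az":0,"jaw":1},{"tx":0,"ty":0.03,"tz":0,"ax":0,"ay":0,"az":0,"jaw":1},{"tx":0,"ty":0,"tz":0,"ax":0,"ay":0,"az":0,"jaw":1}]'
python3 - <<'E'
from m import *
import pickle
o=telemetry.get_obs();c=optics.camera('wrist');pickle.dump((o,c),open('w4.pkl','wb'))
print(o['ee_pos'],o['tcp_rot'],o['q'],o['wrist_force'],c['mount']);save('w4.png',c['color'])
E
```

```text
time: 16.5
ee_pos: [0.6357, -0.0608, 0.2196]
tcp_rot: [-179.3, -0.2, 87.3]
wrist_force: [-0.0, -0.3, -0.5]
opening: 0.0722
grasp_force: 0.0
[ 0.63569201 -0.0608382   0.21959062] [-1.79303862e+02 -1.52453714e-01  8.72899060e+01] [-5.51950369 18.26138141 24.237181   96.6785749   0.1181396  87.18893958] [-0.0217172  -0.29572663 -0.48340848] [[ 4.16707927e-04 -9.53479057e-01 -3.01458976e-01  7.66031340e-02]
 [ 9.99999118e-01  7.77595921e-04 -1.07714115e-03  3.26419236e-04]
 [ 1.26144479e-03 -3.01458261e-01  9.53478540e-01 -1.42285265e-01]
 [ 0.00000000e+00  0.00000000e+00  0.00000000e+00  1.00000000e+00]]
```

View pics/w4.png

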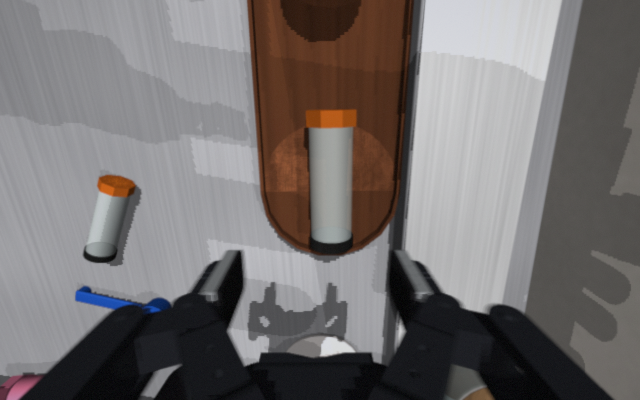

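The wrist view shows the tray parallel to the ledge (its right rim at about column 405). The canister lies along it, with its cap at (331,118) and boot at (331,243).

Run:
```python
from m import *
import pickle
o,c=pickle.load(open('w4.pkl','rb'));im=c['color']
P=onz(c,[(331.5,117),(331,185),(330.5,243)],.034,o);print('axis pts cap,mid,boot',P)
print('lid end (z~.057 top edge)',onz(c,[(331,109)],.057,o),'cap/tube joint',onz(c,[(331,127)],.057,o),'boot top edge end',onz(c,[(331,236)],.057,o))
print('tray far tip',onz(c,[(333,255)],.021,o),'sides',onz(c,[(258,100),(411,100)],.021,o))
print('ledge edge',onz(c,[(424,20),(409,200)],.045,o))
cb=im[100:260:10,331].tolist();print(cb)
```

```text
axis pts cap,mid,boot [[ 6.52384749e-01  2.73287267e-04  3.40000000e-02]
 [ 6.49575683e-01 -7.16434684e-02  3.40000000e-02]
 [ 6.46753380e-01 -1.41230956e-01  3.40000000e-02]]
lid end (z~.057 top edge) [[0.65136729 0.00864335 0.057     ]] cap/tube joint [[ 0.65084003 -0.00794463  0.057     ]] boot top edge end [[ 0.64717992 -0.12205828  0.057     ]]
tray far tip [[ 0.64949404 -0.16363375  0.021     ]] sides [[0.57622505 0.02045678 0.021     ]
 [0.73616975 0.01286269 0.021     ]]
ledge edge [[ 0.73780436  0.081055    0.045     ]
 [ 0.73204797 -0.08892596  0.045     ]]
[[90, 54, 34], [152, 75, 24], [182, 91, 27], [163, 164, 163], [161, 162, 160], [162, 164, 161], [162, 164, 161], [160, 163, 160], [161, 164, 160], [160, 163, 160], [160, 163, 160], [161, 163, 160], [161, 164, 160], [158, 166, 164], [158, 166, 165], [25, 25, 25]]
```

```bash
python3 -m handwheel '[{"tx":0.012,"ty":0.005,"tz":0.03,"ax":0,"ay":0,"az":0,"jaw":1},{"tx":0.012,"ty":0.005,"tz":0.03,"ax":0,"ay":0,"az":0,"jaw":1},{"tx":0.0115,"ty":0.0041,"tz":0.03,"ax":0,"ay":0,"az":0,"jaw":1},{"tx":0,"ty":0,"tz":0.03,"ax":0,"ay":0,"az":0,"jaw":1},{"tx":0,"ty":0,"tz":0.025,"ax":0,"ay":0,"az":0,"jaw":1},{"tx":0,"ty":0,"tz":0.02,"ax":0,"ay":0,"az":0,"jaw":1},{"tx":0,"ty":0,"tz":0.015,"ax":0,"ay":0,"az":0,"jaw":1},{"tx":0,"ty":0,"tz":0.01,"ax":0,"ay":0,"az":0,"jaw":1},{"tx":0,"ty":0,"tz":0.007,"ax":0,"ay":0,"az":0,"jaw":1},{"tx":0,"ty":0,"tz":0,"ax":0,"ay":0,"az":0,"jaw":1}]'
python3 - <<'E'
from m import *
o=telemetry.get_obs();c=optics.camera('wrist')
print(o['ee_pos'],o['tcp_rot'],o['wrist_force'],o['opening']);save('w5.png',c['color'])
E
```

```text
time: 17.8
ee_pos: [0.6477, -0.0254, 0.0221]
tcp_rot: [-179.3, -0.2, 87.3]
wrist_force: [-0.9, 0.1, 1.5]
opening: 0.0858
grasp_force: 0.0
[ 0.64766095 -0.02537946  0.02206586] [-1.79267047e+02 -1.54766092e-01  8.72780561e+01] [-0.88439107  0.07794214  1.49048184] 0.08584181526028059
```

View pics/w5.png

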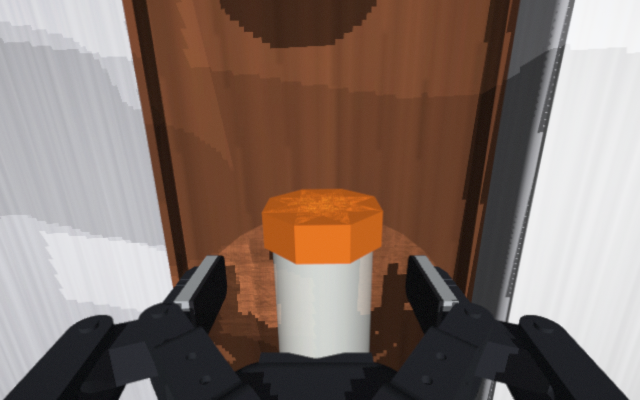

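The canister sits about 8 px right of the midline between the fingers (at 315). I'll shift 3 mm, lower, and close to a light touch.

```bash
python3 -m handwheel '[{"tx":0,"ty":0.0035,"tz":0.005,"ax":0,"ay":0,"az":0,"jaw":1},{"tx":0,"ty":0,"tz":0.004,"ax":0,"ay":0,"az":0,"jaw":0.6},{"tx":0,"ty":0,"tz":0,"ax":0,"ay":0,"az":0,"jaw":0.3},{"tx":0,"ty":0,"tz":0,"ax":0,"ay":0,"az":0,"jaw":0.2},{"tx":0,"ty":0,"tz":0,"ax":0,"ay":0,"az":0,"jaw":0.12},{"tx":0,"ty":0,"tz":0,"ax":0,"ay":0,"az":0,"jaw":0.08},{"tx":0,"ty":0,"tz":0,"ax":0,"ay":0,"az":0,"jaw":0.06},{"tx":0,"ty":0,"tz":0,"ax":0,"ay":0,"az":0,"jaw":0.06},{"tx":0,"ty":0,"tz":0,"ax":0,"ay":0,"az":0,"jaw":0.06},{"tx":0,"ty":0,"tz":0,"ax":0,"ay":0,"az":0,"jaw":0.06}]' 20
```

```text
time: 19.1
ee_pos: [0.6511, -0.0255, 0.0135]
tcp_rot: [-179.3, -0.2, 87.3]
wrist_force: [-3.2, 0.4, 6.0]
opening: 0.0453
grasp_force: 15.5
```

```bash
python3 -m handwheel '[{"tx":0,"ty":0,"tz":-0.001,"ax":0,"ay":0,"az":0,"jaw":0.075},{"tx":0,"ty":0,"tz":0,"ax":0,"ay":0,"az":0,"jaw":0.075},{"tx":0,"ty":0,"tz":0,"ax":0,"ay":0,"az":0,"jaw":0.075},{"tx":0,"ty":0,"tz":0,"ax":0,"ay":0,"az":0,"jaw":0.075},{"tx":0,"ty":0,"tz":0,"ax":0,"ay":0,"az":0,"jaw":0.075},{"tx":0,"ty":0,"tz":0,"ax":0,"ay":0,"az":0,"jaw":0.075},{"tx":0,"ty":0,"tz":0,"ax":0,"ay":0,"az":0,"jaw":0.075},{"tx":0,"ty":0,"tz":0,"ax":0,"ay":0,"az":0,"jaw":0.075},{"tx":0,"ty":0,"tz":0,"ax":0,"ay":0,"az":0,"jaw":0.075},{"tx":0,"ty":0,"tz":0,"ax":0,"ay":0,"az":0,"jaw":0.075}]'
```

```text
time: 20.35
ee_pos: [0.6511, -0.0255, 0.0142]
tcp_rot: [-179.3, -0.2, 87.3]
wrist_force: [0.2, -0.3, -1.6]
opening: 0.0462
grasp_force: 4.4
```

```bash
python3 -m handwheel '[{"tx":0,"ty":0,"tz":-0.003,"ax":0,"ay":0,"az":0,"jaw":0.075},{"tx":0,"ty":0,"tz":-0.006,"ax":0,"ay":0,"az":0,"jaw":0.075},{"tx":0,"ty":0,"tz":-0.006,"ax":0,"ay":0,"az":0,"jaw":0.075},{"tx":0,"ty":0,"tz":-0.006,"ax":0,"ay":0,"az":0,"jaw":0.075},{"tx":0,"ty":0,"tz":-0.006,"ax":0,"ay":0,"az":0,"jaw":0.075},{"tx":0,"ty":0,"tz":-0.006,"ax":0,"ay":0,"az":0,"jaw":0.075},{"tx":0,"ty":0,"tz":-0.006,"ax":0,"ay":0,"az":0,"jaw":0.075},{"tx":0,"ty":0,"tz":-0.006,"ax":0,"ay":0,"az":0,"jaw":0.075},{"tx":0,"ty":0,"tz":-0.005,"ax":0,"ay":0,"az":0,"jaw":0.075},{"tx":0,"ty":0,"tz":0,"ax":0,"ay":0,"az":0,"jaw":0.075}]'
python3 - <<'E'
from m import *
c=optics.camera('scene');w=optics.camera('wrist')
save('s6.png',np.hstack([c['color'][120:320,240:440].repeat(2,0).repeat(2,1),cv2.resize(w['color'],(400,250))[:250].__class__(0) if 0 else np.vstack([cv2.resize(w['color'],(400,250)),np.zeros((150,400,3),np.uint8)])]))
E
```

```text
time: 21.6
ee_pos: [0.6522, -0.0256, 0.0651]
tcp_rot: [-179.4, -0.2, 87.3]
wrist_force: [-0.3, -0.7, -0.6]
opening: 0.0462
grasp_force: 0.0
```

View pics/s6.png

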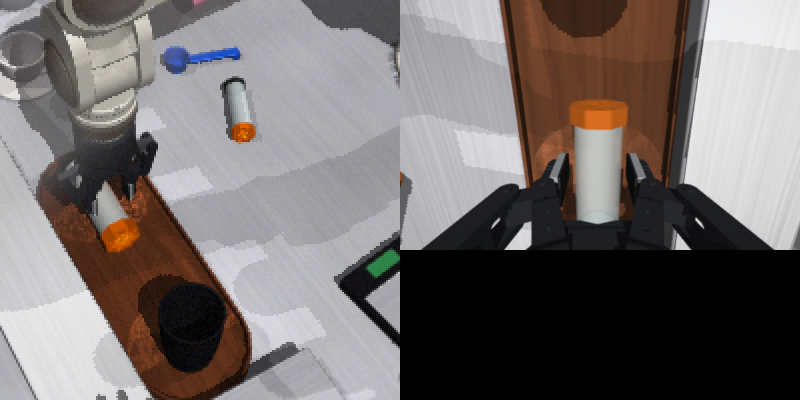

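The light grip slid off and the canister is still lying in place (scene crop: cap at (120,235)), so nothing was dropped. I'll regrip a bit firmer.

```bash
python3 -m handwheel '[{"tx":0,"ty":0,"tz":0,"ax":0,"ay":0,"az":0,"jaw":0.4},{"tx":0,"ty":0,"tz":0.015,"ax":0,"ay":0,"az":0,"jaw":0.4},{"tx":0,"ty":0,"tz":0.015,"ax":0,"ay":0,"az":0,"jaw":0.4},{"tx":0,"ty":0,"tz":0.012,"ax":0,"ay":0,"az":0,"jaw":0.4},{"tx":0,"ty":0,"tz":0.008,"ax":0,"ay":0,"az":0,"jaw":0.3},{"tx":0,"ty":0,"tz":0,"ax":0,"ay":0,"az":0,"jaw":0.15},{"tx":0,"ty":0,"tz":0,"ax":0,"ay":0,"az":0,"jaw":0.08},{"tx":0,"ty":0,"tz":0,"ax":0,"ay":0,"az":0,"jaw":0.064},{"tx":0,"ty":0,"tz":0,"ax":0,"ay":0,"az":0,"jaw":0.064},{"tx":0,"ty":0,"tz":0,"ax":0,"ay":0,"az":0,"jaw":0.064}]' 20
python3 -m handwheel '[{"tx":0,"ty":0,"tz":-0.002,"ax":0,"ay":0,"az":0,"jaw":0.064},{"tx":0,"ty":0,"tz":-0.003,"ax":0,"ay":0,"az":0,"jaw":0.064},{"tx":0,"ty":0,"tz":-0.003,"ax":0,"ay":0,"az":0,"jaw":0.064},{"tx":0,"ty":0,"tz":-0.003,"ax":0,"ay":0,"az":0,"jaw":0.064},{"tx":0,"ty":0,"tz":-0.003,"ax":0,"ay":0,"az":0,"jaw":0.064},{"tx":0,"ty":0,"tz":-0.003,"ax":0,"ay":0,"az":0,"jaw":0.064},{"tx":0,"ty":0,"tz":-0.003,"ax":0,"ay":0,"az":0,"jaw":0.064},{"tx":0,"ty":0,"tz":-0.003,"ax":0,"ay":0,"az":0,"jaw":0.064},{"tx":0,"ty":0,"tz":0,"ax":0,"ay":0,"az":0,"jaw":0.064},{"tx":0,"ty":0,"tz":0,"ax":0,"ay":0,"az":0,"jaw":0.064}]'
```

```text
time: 22.95
ee_pos: [0.6515, -0.0255, 0.0148]
tcp_rot: [-179.3, -0.2, 87.3]
wrist_force: [1.3, -0.4, 2.2]
opening: 0.0456
grasp_force: 10.6
time: 24.2
ee_pos: [0.6514, -0.0256, 0.0371]
tcp_rot: [-179.3, -0.2, 87.3]
wrist_force: [-0.4, 0.1, -2.8]
opening: 0.0457
grasp_force: 10.4
```

```bash
cat >> m.py <<'E'
def tilt():
    """canister tilt about the grasp from the orange cap in the wrist picture"""
    o=telemetry.get_obs();c=optics.camera('wrist')
    m=mask(c['color'],(4,150,100),(18,255,255));m[:60]*=1
    N,l,st,ce=cv2.connectedComponentsWithStats(m);i=1+np.argmax(st[1:,4])
    print('cap',st[i],ce[i].round(1),'force',o['grasp_force'],o['wrist_force'].round(1),'open',o['opening'])
    M=np.array(c['mount']);T=np.eye(4);T[:3,:3]=R.from_euler('xyz',o['tcp_rot'],degrees=True).as_matrix();T[:3,3]=o['ee_pos']
    for t in range(0,100,15):
        a=np.radians(t);ax=np.array([np.cos(a),0,-np.sin(a)]);g=np.array([0,0,-.019])
        P=(g+ax*.027);P=T[:3,:3]@P+T[:3,3]
        print(t,proj(c,[P],o)[0].round(0),end='; ')
E
python3 -c "
from m import *
tilt()"
```

```text
cap [  155     0   311   301 62491] [311.7 132.7] force 10.439620167016983 [-0.4  0.1 -2.8] open 0.04572737593208115
0 [315. 223.]; 15 [315. 231.]; 30 [315. 244.]; 45 [315. 261.]; 60 [315. 281.]; 75 [315. 300.]; 90 [315. 318.];
```

```bash
sed -i 's/(4,150,100),(18,255,255)/(4,195,120),(22,255,255)/' m.py; python3 -c "
from m import *
tilt()"
```

```text
cap [ 251  177  130   77 8726] [315.6 214.3] force 10.439455658197403 [-0.2  0.4 -1.8] open 0.04574521018976329
0 [315. 223.]; 15 [315. 231.]; 30 [315. 244.]; 45 [315. 261.]; 60 [315. 281.]; 75 [315. 300.]; 90 [315. 318.];
```

```bash
python3 -m handwheel '[{"tx":0,"ty":0,"tz":0,"ax":0,"ay":0,"az":0,"jaw":0.065},{"tx":0,"ty":0,"tz":0,"ax":0,"ay":0,"az":0,"jaw":0.066},{"tx":0,"ty":0,"tz":0,"ax":0,"ay":0,"az":0,"jaw":0.067},{"tx":0,"ty":0,"tz":0,"ax":0,"ay":0,"az":0,"jaw":0.068},{"tx":0,"ty":0,"tz":0,"ax":0,"ay":0,"az":0,"jaw":0.069},{"tx":0,"ty":0,"tz":0,"ax":0,"ay":0,"az":0,"jaw":0.07},{"tx":0,"ty":0,"tz":0,"ax":0,"ay":0,"az":0,"jaw":0.07},{"tx":0,"ty":0,"tz":0,"ax":0,"ay":0,"az":0,"jaw":0.07},{"tx":0,"ty":0,"tz":0,"ax":0,"ay":0,"az":0,"jaw":0.07},{"tx":0,"ty":0,"tz":0,"ax":0,"ay":0,"az":0,"jaw":0.07}]'
python3 -c "
from m import *
tilt()"
```

```text
time: 25.55
ee_pos: [0.6514, -0.0256, 0.0372]
tcp_rot: [-179.3, -0.2, 87.3]
wrist_force: [-0.2, -0.0, -2.7]
opening: 0.046
grasp_force: 7.3
cap [  247   171   138   102 11517] [315.6 220.9] force 7.292568236589432 [-0.2 -0.  -2.7] open 0.04596455842370814
0 [315. 223.]; 15 [315. 231.]; 30 [315. 244.]; 45 [315. 261.]; 60 [315. 281.]; 75 [315. 300.]; 90 [315. 318.];
```

It now turns at about 7 N. I lift slowly while the base swings down.

```bash
python3 -m handwheel '[{"tx":0,"ty":0,"tz":-0.003,"ax":0,"ay":0,"az":0,"jaw":0.07},{"tx":0,"ty":0,"tz":-0.003,"ax":0,"ay":0,"az":0,"jaw":0.07},{"tx":0,"ty":0,"tz":-0.004,"ax":0,"ay":0,"az":0,"jaw":0.07},{"tx":0,"ty":0,"tz":-0.004,"ax":0,"ay":0,"az":0,"jaw":0.07},{"tx":0,"ty":0,"tz":-0.004,"ax":0,"ay":0,"az":0,"jaw":0.07},{"tx":0,"ty":0,"tz":-0.004,"ax":0,"ay":0,"az":0,"jaw":0.07},{"tx":0,"ty":0,"tz":-0.004,"ax":0,"ay":0,"az":0,"jaw":0.07},{"tx":0,"ty":0,"tz":-0.004,"ax":0,"ay":0,"az":0,"jaw":0.07},{"tx":0,"ty":0,"tz":0,"ax":0,"ay":0,"az":0,"jaw":0.07},{"tx":0,"ty":0,"tz":0,"ax":0,"ay":0,"az":0,"jaw":0.07}]'
python3 -c "
from m import *
tilt()"
```

```text
time: 26.85
ee_pos: [0.6517, -0.0256, 0.0671]
tcp_rot: [-179.3, -0.2, 87.3]
wrist_force: [0.1, 0.0, -3.0]
opening: 0.0455
grasp_force: 7.3
cap [  246   170   140   109 12377] [315.7 223.5] force 7.328593879938126 [ 0.1  0.  -3. ] open 0.04549092908866195
0 [315. 223.]; 15 [315. 231.]; 30 [315. 244.]; 45 [315. 261.]; 60 [315. 281.]; 75 [315. 300.]; 90 [315. 318.];
```

```bash
python3 -m handwheel '[{"tx":0,"ty":0,"tz":0,"ax":0,"ay":0,"az":0,"jaw":0.071},{"tx":0,"ty":0,"tz":0,"ax":0,"ay":0,"az":0,"jaw":0.071},{"tx":0,"ty":0,"tz":0,"ax":0,"ay":0,"az":0,"jaw":0.072},{"tx":0,"ty":0,"tz":0,"ax":0,"ay":0,"az":0,"jaw":0.072},{"tx":0,"ty":0,"tz":0,"ax":0,"ay":0,"az":0,"jaw":0.072},{"tx":0,"ty":0,"tz":0,"ax":0,"ay":0,"az":0,"jaw":0.072},{"tx":0,"ty":0,"tz":0,"ax":0,"ay":0,"az":0,"jaw":0.072},{"tx":0,"ty":0,"tz":0,"ax":0,"ay":0,"az":0,"jaw":0.072},{"tx":0,"ty":0,"tz":0,"ax":0,"ay":0,"az":0,"jaw":0.072},{"tx":0,"ty":0,"tz":0,"ax":0,"ay":0,"az":0,"jaw":0.072}]'
python3 -c "
from m import *
tilt()"
```

```text
time: 28.15
ee_pos: [0.6518, -0.0257, 0.0672]
tcp_rot: [-179.3, -0.2, 87.3]
wrist_force: [-0.6, 0.7, -3.5]
opening: 0.046
grasp_force: 5.1
cap [  242   171   148   132 14591] [317.7 234.5] force 5.068583115935326 [-0.6  0.7 -3.5] open 0.04599299372968752
0 [315. 223.]; 15 [315. 231.]; 30 [315. 244.]; 45 [315. 261.]; 60 [315. 281.]; 75 [315. 300.]; 90 [315. 318.];
```

```bash
python3 -m handwheel '[{"tx":0,"ty":0,"tz":-0.003,"ax":0,"ay":0,"az":0,"jaw":0.072},{"tx":0,"ty":0,"tz":-0.003,"ax":0,"ay":0,"az":0,"jaw":0.072},{"tx":0,"ty":0,"tz":-0.003,"ax":0,"ay":0,"az":0,"jaw":0.072},{"tx":0,"ty":0,"tz":-0.003,"ax":0,"ay":0,"az":0,"jaw":0.072},{"tx":0,"ty":0,"tz":-0.003,"ax":0,"ay":0,"az":0,"jaw":0.072},{"tx":0,"ty":0,"tz":-0.003,"ax":0,"ay":0,"az":0,"jaw":0.072},{"tx":0,"ty":0,"tz":-0.003,"ax":0,"ay":0,"az":0,"jaw":0.072},{"tx":0,"ty":0,"tz":0,"ax":0,"ay":0,"az":0,"jaw":0.072},{"tx":0,"ty":0,"tz":0,"ax":0,"ay":0,"az":0,"jaw":0.072},{"tx":0,"ty":0,"tz":0,"ax":0,"ay":0,"az":0,"jaw":0.072}]'
python3 -c "
from m import *
tilt()"
```

```text
time: 29.45
ee_pos: [0.6519, -0.0257, 0.088]
tcp_rot: [-179.3, -0.2, 87.3]
wrist_force: [-1.3, -0.1, -2.7]
opening: 0.0457
grasp_force: 5.2
cap [  241   174   150   141 15629] [316.1 242.2] force 5.245213508605957 [-1.3 -0.1 -2.7] open 0.04571126064343229
0 [315. 223.]; 15 [315. 231.]; 30 [315. 244.]; 45 [315. 261.]; 60 [315. 281.]; 75 [315. 300.]; 90 [315. 318.];
```

```bash
python3 -m handwheel '[{"tx":0,"ty":0,"tz":-0.004,"ax":0,"ay":0,"az":0,"jaw":0.072},{"tx":0,"ty":0,"tz":-0.005,"ax":0,"ay":0,"az":0,"jaw":0.072},{"tx":0,"ty":0,"tz":-0.005,"ax":0,"ay":0,"az":0,"jaw":0.072},{"tx":0,"ty":0,"tz":-0.005,"ax":0,"ay":0,"az":0,"jaw":0.072},{"tx":0,"ty":0,"tz":-0.003,"ax":0,"ay":0,"az":0,"jaw":0.073},{"tx":0,"ty":0,"tz":0,"ax":0,"ay":0,"az":0,"jaw":0.073},{"tx":0,"ty":0,"tz":0,"ax":0,"ay":0,"az":0,"jaw":0.073},{"tx":0,"ty":0,"tz":0,"ax":0,"ay":0,"az":0,"jaw":0.073},{"tx":0,"ty":0,"tz":0,"ax":0,"ay":0,"az":0,"jaw":0.073},{"tx":0,"ty":0,"tz":0,"ax":0,"ay":0,"az":0,"jaw":0.073}]'
python3 -c "
from m import *
tilt()"
```

```text
time: 30.75
ee_pos: [0.6523, -0.0258, 0.1101]
tcp_rot: [-179.3, -0.2, 87.3]
wrist_force: [-0.7, 0.4, -2.8]
opening: 0.0462
grasp_force: 4.2
cap [ 240  188  146  138 4432] [290.2 236.2] force 4.221801446781228 [-0.7  0.4 -2.8] open 0.046196612708855306
0 [315. 223.]; 15 [315. 231.]; 30 [315. 244.]; 45 [315. 261.]; 60 [315. 281.]; 75 [315. 300.]; 90 [315. 318.];
```

```bash
python3 -m handwheel '[{"tx":0,"ty":0,"tz":0,"ax":0,"ay":0,"az":0,"jaw":0.073},{"tx":0,"ty":0,"tz":0,"ax":0,"ay":0,"az":0,"jaw":0.074},{"tx":0,"ty":0,"tz":0,"ax":0,"ay":0,"az":0,"jaw":0.074},{"tx":0,"ty":0,"tz":0,"ax":0,"ay":0,"az":0,"jaw":0.074},{"tx":0,"ty":0,"tz":0,"ax":0,"ay":0,"az":0,"jaw":0.074},{"tx":0,"ty":0,"tz":0,"ax":0,"ay":0,"az":0,"jaw":0.074},{"tx":0,"ty":0,"tz":0,"ax":0,"ay":0,"az":0,"jaw":0.074},{"tx":0,"ty":0,"tz":0,"ax":0,"ay":0,"az":0,"jaw":0.074},{"tx":0,"ty":0,"tz":0,"ax":0,"ay":0,"az":0,"jaw":0.074},{"tx":0,"ty":0,"tz":0,"ax":0,"ay":0,"az":0,"jaw":0.074}]'
python3 - <<'E'
from m import *
tilt()
c=optics.camera('scene');w=optics.camera('wrist')
im=c['color'][120:320,200:400].repeat(2,0).repeat(2,1)
save('s7.png',np.hstack([im,np.vstack([cv2.resize(w['color'],(400,250)),np.zeros((150,400,3),np.uint8)])]))
E
```

```text
time: 32.05
ee_pos: [0.6523, -0.0258, 0.1102]
tcp_rot: [-179.3, -0.2, 87.3]
wrist_force: [-0.2, -0.1, -2.2]
opening: 0.046
grasp_force: 3.1
cap [ 240  188  146  136 4679] [291.8 231.7] force 3.0531513696064394 [-0.2 -0.1 -2.2] open 0.04597596082303467
0 [315. 223.]; 15 [315. 231.]; 30 [315. 244.]; 45 [315. 261.]; 60 [315. 281.]; 75 [315. 300.]; 90 [315. 318.];
```

View pics/s7.png

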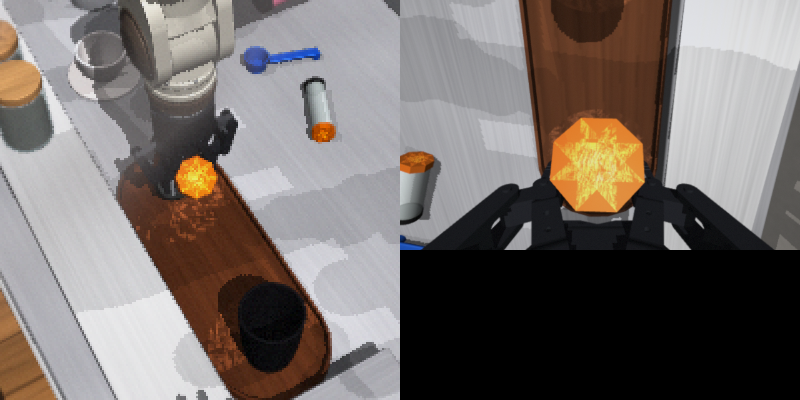

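Crops: the cap faces the wrist camera (crop (598,165), i.e. full image about (317,264)), so the canister hangs steep with its lid up. Next I work out how far from vertical it is.

Run:
```python
from m import *
o=telemetry.get_obs();w=optics.camera('wrist');s=optics.camera('scene')
hs=cv2.cvtColor(w['color'],cv2.COLOR_RGB2HSV)
def blob(im,box):
    m=mask(im,(4,140,120),(28,255,255));z=np.zeros_like(m);z[box[1]:box[3],box[0]:box[2]]=m[box[1]:box[3],box[0]:box[2]]
    z=cv2.morphologyEx(z,cv2.MORPH_OPEN,np.ones((5,5)));k=max(cv2.findContours(z,0,1)[0],key=cv2.contourArea);return cv2.fitEllipse(cv2.convexHull(k)),cv2.boundingRect(k)
ew,bw=blob(w['color'],(220,150,420,360));es,bs=blob(s['color'],(270,180,320,230));print(ew,bw,es,bs)
# triangulate lid centre from two views
a,d=ray(w,[ew[0]],o);b,e=ray(s,[es[0]]);d=d[0];e=e[0]
q=np.linalg.lstsq(np.c_[d,-e],b-a,rcond=None)[0];print(a+d*q[0],b+e*q[1])
T=R.from_euler('xyz',o['tcp_rot'],degrees=True).as_matrix()
for t in range(30,100,10):
    r=np.radians(t);P=T@(np.array([0,0,-.019])+.035*np.array([np.cos(r),0,-np.sin(r)]))+o['ee_pos'];print(t,P.round(3),proj(w,[P],o)[0].round(0),proj(s,[P])[0].round(1))
```

```text
((315.4432373046875, 263.5210266113281), (156.52369689941406, 158.83863830566406), 145.43792724609375) (240, 188, 152, 152) ((297.9776611328125, 208.4561004638672), (20.152576446533203, 20.74895668029785), 146.07623291015625) (289, 199, 19, 20)
[ 0.65414715 -0.00248861  0.15790534] [0.65312276 0.00115788 0.15592003]
30 [0.654 0.004 0.147] [315. 232.] [298.3 211.6]
40 [0.654 0.001 0.152] [315. 247.] [297.6 209.5]
50 [ 0.654 -0.004  0.156] [315. 264.] [296.8 207.3]
60 [ 0.654 -0.009  0.16 ] [315. 282.] [295.8 205. ]
70 [ 0.654 -0.014  0.162] [315. 300.] [294.8 202.9]
80 [ 0.653 -0.02   0.164] [315. 318.] [293.7 200.8]
90 [ 0.653 -0.026  0.164] [315. 333.] [292.6 199. ]
```

About 50–55° up, held by friction. I grip firmly and turn the rest with the tool.

```bash
python3 -m handwheel '[{"tx":0,"ty":0,"tz":0,"ax":0,"ay":0,"az":0,"jaw":0.06},{"tx":0,"ty":0,"tz":0,"ax":0,"ay":0,"az":0,"jaw":0.04},{"tx":0,"ty":0,"tz":-0.007,"ax":0,"ay":0,"az":0,"jaw":0.02},{"tx":0,"ty":0,"tz":-0.008,"ax":0,"ay":0,"az":0,"jaw":0.02},{"tx":0,"ty":0,"tz":0,"ax":0,"ay":5,"az":0,"jaw":0.02},{"tx":0,"ty":0,"tz":0,"ax":0,"ay":5,"az":0,"jaw":0.02},{"tx":0,"ty":0,"tz":0,"ax":0,"ay":5,"az":0,"jaw":0.02},{"tx":0,"ty":0,"tz":0,"ax":0,"ay":5,"az":0,"jaw":0.02},{"tx":0,"ty":0,"tz":0,"ax":0,"ay":5,"az":0,"jaw":0.02},{"tx":0,"ty":0,"tz":0,"ax":0,"ay":5,"az":0,"jaw":0.02}]' 22
cat >> m.py <<'E'
def lidtri(box):
    o=telemetry.get_obs();w=optics.camera('wrist');s=optics.camera('scene')
    def blob(im,b):
        m=mask(im,(4,140,120),(28,255,255));z=np.zeros_like(m);z[b[1]:b[3],b[0]:b[2]]=m[b[1]:b[3],b[0]:b[2]]
        z=cv2.morphologyEx(z,cv2.MORPH_OPEN,np.ones((5,5)));k=max(cv2.findContours(z,0,1)[0],key=cv2.contourArea);return cv2.fitEllipse(cv2.convexHull(k)),cv2.boundingRect(k)
    ew,bw=blob(w['color'],(220,150,420,360));es,bs=blob(s['color'],box);print(ew,bw,es,bs)
    a,d=ray(w,[ew[0]],o);b,e=ray(s,[es[0]]);d=d[0];e=e[0]
    q=np.linalg.lstsq(np.c_[d,-e],b-a,rcond=None)[0];L=(a+d*q[0]+b+e*q[1])/2
    T=R.from_euler('xyz',o['tcp_rot'],degrees=True).as_matrix();g=o['ee_pos']-T[:,2]*.019
    print('lid',L,'grasp',g,'tool z',T[:,2],'tilt',np.degrees(np.arctan2(L[2]-g[2],L[1]-g[1])),np.linalg.norm(L-g),'q',o['q'].round(0),o['wrist_force'].round(1))
    return o,w,s
E
python3 -c "
from m import *
lidtri((270,170,320,230))"
```

```text
time: 33.55
ee_pos: [0.6529, -0.0262, 0.1262]
tcp_rot: [-179.3, -30.3, 86.9]
wrist_force: [0.6, 0.2, -3.2]
opening: 0.0459
grasp_force: 22.5
((315.2222900390625, 264.1609191894531), (155.58123779296875, 158.13270568847656), 7.402173042297363) (240, 188, 151, 151) ((292.48126220703125, 196.5377960205078), (20.45982551574707, 20.779470443725586), 161.64120483398438) (283, 187, 20, 20)
lid [ 0.65220214 -0.02973838  0.1696217 ] grasp [ 0.65258282 -0.03576269  0.14264848] tool z [ 0.01451811  0.5039573  -0.86360654] tilt 77.40994275801798 0.02764039522135877 q [-15.  24.  17.  90.  29.  76.] [ 0.6  0.2 -3.2]
```

Run:
```python
from m import *
w=optics.camera('wrist')['color'];save('face.png',cv2.resize(w[170:360,220:410],None,fx=3,fy=3,interpolation=cv2.INTER_CUBIC))
```

```text
(no output)
```

View pics/face.png

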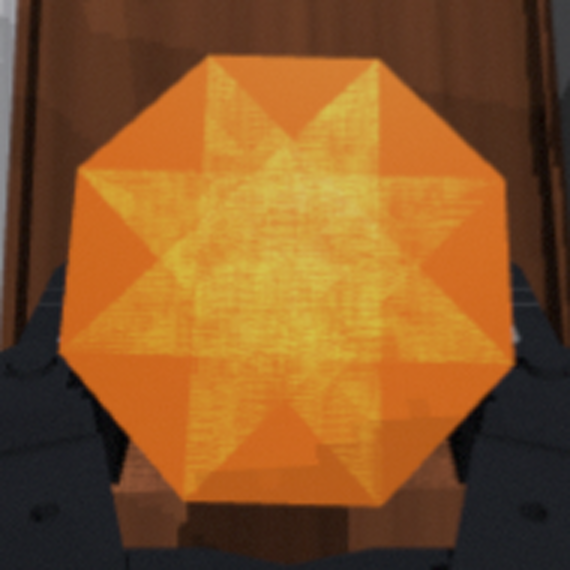

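The crop shows only the cap's eight-cornered face, with no sides visible. Its corners give the axis directly.

Run:
```python
from m import *
o=telemetry.get_obs();c=optics.camera('wrist')
uv=np.array([(210,56),(378,60),(504,178),(514,362),(378,506),(185,500),(62,352),(78,170)])/3.-.3+np.array([220,170])
a=np.radians(-112.5+45*np.arange(8));X=np.c_[np.cos(a),np.sin(a),0*a]*.02706
K=np.array(c['K']);D=np.array([c['k1'],0,0,0,0.])
n,rv,tv,er=cv2.solvePnPGeneric(X,uv.reshape(-1,1,2),K,D,flags=cv2.SOLVEPNP_IPPE)
E=ext(c,o)
for r,t,e in zip(rv,tv,er):
    n=E[:3,:3]@cv2.Rodrigues(r)[0][:,2];n=n*np.sign(n[2]);L=E[:3,:3]@t.ravel()+E[:3,3]
    print('lid',L.round(4),'axis',n.round(3),'deg in y-z',np.degrees(np.arctan2(n[2],n[1])).round(1),'err',e,'base',(L-.15*n).round(4))
```

```text
lid [ 0.6533 -0.0286  0.1787] axis [-0.022  0.106  0.994] deg in y-z 83.9 err [0.34678507] base [ 0.6565 -0.0444  0.0296]
lid [ 0.6535 -0.0295  0.179 ] axis [ 0.047 -0.172  0.984] deg in y-z 99.9 err [2.00321809] base [ 0.6464 -0.0038  0.0314]
```

```bash
python3 -m handwheel '[{"tx":0,"ty":0,"tz":0,"ax":0,"ay":3,"az":0,"jaw":0.02},{"tx":0,"ty":0,"tz":0,"ax":0,"ay":3,"az":0,"jaw":0.02},{"tx":-0.0018,"ty":0,"tz":0.0024,"ax":0,"ay":0,"az":0,"jaw":0.02},{"tx":-0.0018,"ty":0,"tz":0.0024,"ax":0,"ay":0,"az":0,"jaw":0.02},{"tx":-0.0018,"ty":0,"tz":0.0024,"ax":0,"ay":0,"az":0,"jaw":0.02},{"tx":-0.0018,"ty":0,"tz":0.0024,"ax":0,"ay":0,"az":0,"jaw":0.02},{"tx":-0.0012,"ty":0,"tz":0.0016,"ax":0,"ay":0,"az":0,"jaw":0.02},{"tx":-0.0006,"ty":0,"tz":0.0008,"ax":0,"ay":0,"az":0,"jaw":0.02},{"tx":0,"ty":0,"tz":0,"ax":0,"ay":0,"az":0,"jaw":0.02},{"tx":0,"ty":0,"tz":0,"ax":0,"ay":0,"az":0,"jaw":0.02}]'
python3 -m handwheel '[{"tx":-0.0004,"ty":0,"tz":0.0005,"ax":0,"ay":0,"az":0,"jaw":0.02},{"tx":-0.0004,"ty":0,"tz":0.0005,"ax":0,"ay":0,"az":0,"jaw":0.02},{"tx":-0.0004,"ty":0,"tz":0.0005,"ax":0,"ay":0,"az":0,"jaw":0.02},{"tx":-0.0004,"ty":0,"tz":0.0005,"ax":0,"ay":0,"az":0,"jaw":0.02},{"tx":-0.0004,"ty":0,"tz":0.0005,"ax":0,"ay":0,"az":0,"jaw":0.02},{"tx":0,"ty":0,"tz":0,"ax":0,"ay":0,"az":0,"jaw":0.02},{"tx":0,"ty":0,"tz":0,"ax":0,"ay":0,"az":0,"jaw":0.02},{"tx":0,"ty":0,"tz":0,"ax":0,"ay":0,"az":0,"jaw":0.02},{"tx":0,"ty":0,"tz":0,"ax":0,"ay":0,"az":0,"jaw":0.02},{"tx":0,"ty":0,"tz":0,"ax":0,"ay":0,"az":0,"jaw":0.02}]'
```

```text
time: 35.0
ee_pos: [0.6523, -0.0261, 0.1103]
tcp_rot: [-179.1, -36.2, 86.8]
wrist_force: [-0.8, 0.6, -3.0]
opening: 0.0452
grasp_force: 22.6
time: 36.25
ee_pos: [0.6523, -0.0262, 0.107]
tcp_rot: [-179.1, -36.2, 86.8]
wrist_force: [0.3, -0.4, -2.0]
opening: 0.0451
grasp_force: 22.6
```

```bash
python3 -m handwheel '[{"tx":-0.0004,"ty":0,"tz":0.0005,"ax":0,"ay":0,"az":0,"jaw":0.02},{"tx":-0.0004,"ty":0,"tz":0.0005,"ax":0,"ay":0,"az":0,"jaw":0.02},{"tx":-0.0004,"ty":0,"tz":0.0005,"ax":0,"ay":0,"az":0,"jaw":0.02},{"tx":0,"ty":0,"tz":0,"ax":0,"ay":0,"az":0,"jaw":0.02},{"tx":0,"ty":0,"tz":0,"ax":0,"ay":0,"az":0,"jaw":0.02},{"tx":0,"ty":0,"tz":0,"ax":0,"ay":0,"az":0,"jaw":0.02},{"tx":0,"ty":0,"tz":0,"ax":0,"ay":0,"az":0,"jaw":0.02},{"tx":0,"ty":0,"tz":0,"ax":0,"ay":0,"az":0,"jaw":0.02},{"tx":0,"ty":0,"tz":0,"ax":0,"ay":0,"az":0,"jaw":0.02},{"tx":0,"ty":0,"tz":0,"ax":0,"ay":0,"az":0,"jaw":0.02}]'
```

```text
time: 37.5
ee_pos: [0.6522, -0.0263, 0.1051]
tcp_rot: [-179.1, -36.2, 86.8]
wrist_force: [0.0, 0.7, -2.4]
opening: 0.0452
grasp_force: 22.7
```

```bash
python3 -m handwheel '[{"tx":-0.0004,"ty":0,"tz":0.0005,"ax":0,"ay":0,"az":0,"jaw":0.02},{"tx":-0.0004,"ty":0,"tz":0.0005,"ax":0,"ay":0,"az":0,"jaw":0.02},{"tx":-0.0004,"ty":0,"tz":0.0005,"ax":0,"ay":0,"az":0,"jaw":0.02},{"tx":0,"ty":0,"tz":0,"ax":0,"ay":0,"az":0,"jaw":0.02},{"tx":0,"ty":0,"tz":0,"ax":0,"ay":0,"az":0,"jaw":0.02},{"tx":0,"ty":0,"tz":0,"ax":0,"ay":0,"az":0,"jaw":0.02},{"tx":0,"ty":0,"tz":0,"ax":0,"ay":0,"az":0,"jaw":0.02},{"tx":0,"ty":0,"tz":0,"ax":0,"ay":0,"az":0,"jaw":0.02},{"tx":0,"ty":0,"tz":0,"ax":0,"ay":0,"az":0,"jaw":0.02},{"tx":0,"ty":0,"tz":0,"ax":0,"ay":0,"az":0,"jaw":0.02}]'
```

```text
time: 38.75
ee_pos: [0.6523, -0.0262, 0.1048]
tcp_rot: [-179.2, -36.2, 86.8]
wrist_force: [-4.5, -1.5, 7.5]
opening: 0.0453
grasp_force: 23.3
```

Base touches (+7.5 N). I release gradually.

```bash
python3 -m handwheel '[{"tx":0.0002,"ty":0,"tz":-0.0003,"ax":0,"ay":0,"az":0,"jaw":0.05},{"tx":0,"ty":0,"tz":0,"ax":0,"ay":0,"az":0,"jaw":0.068},{"tx":0,"ty":0,"tz":0,"ax":0,"ay":0,"az":0,"jaw":0.072},{"tx":0,"ty":0,"tz":0,"ax":0,"ay":0,"az":0,"jaw":0.076},{"tx":0,"ty":0,"tz":0,"ax":0,"ay":0,"az":0,"jaw":0.08},{"tx":0,"ty":0,"tz":0,"ax":0,"ay":0,"az":0,"jaw":0.09},{"tx":0,"ty":0,"tz":0,"ax":0,"ay":0,"az":0,"jaw":0.11},{"tx":0,"ty":0,"tz":0,"ax":0,"ay":0,"az":0,"jaw":0.14},{"tx":0,"ty":0,"tz":0,"ax":0,"ay":0,"az":0,"jaw":0.2},{"tx":0,"ty":0,"tz":0,"ax":0,"ay":0,"az":0,"jaw":0.3}]'
python3 -c "
from m import *
lidtri((270,170,320,235))"
```

```text
time: 40.0
ee_pos: [0.6523, -0.0263, 0.1035]
tcp_rot: [-179.1, -36.2, 86.8]
wrist_force: [0.4, 0.1, 0.8]
opening: 0.0554
grasp_force: 0.0
((306.99517822265625, 270.60308837890625), (153.25697326660156, 182.26783752441406), 23.476198196411133) (234, 187, 153, 164) ((292.4776916503906, 200.09152221679688), (19.934066772460938, 20.185333251953125), 32.97592544555664) (283, 191, 19, 19)
lid [ 0.64871358 -0.03662426  0.14438698] grasp [ 0.65191246 -0.037536    0.11886832] tool z [ 0.01794953  0.58977789 -0.807366  ] tilt 87.9537799119807 0.025734535454939762 q [-17.  26.  16.  90.  35.  73.] [0.4 0.1 0.8]
```

```bash
python3 -m handwheel '[{"tx":0,"ty":0,"tz":0,"ax":0,"ay":0,"az":0,"jaw":0.6},{"tx":0,"ty":0,"tz":0,"ax":0,"ay":0,"az":0,"jaw":1},{"tx":0,"ty":0,"tz":0,"ax":0,"ay":0,"az":0,"jaw":1},{"tx":0,"ty":0,"tz":-0.008,"ax":0,"ay":0,"az":0,"jaw":1},{"tx":0,"ty":0,"tz":-0.015,"ax":0,"ay":0,"az":0,"jaw":1},{"tx":0,"ty":0,"tz":-0.02,"ax":0,"ay":0,"az":0,"jaw":1},{"tx":0,"ty":0,"tz":-0.025,"ax":0,"ay":0,"az":0,"jaw":1},{"tx":0,"ty":0,"tz":-0.025,"ax":0,"ay":0,"az":0,"jaw":1},{"tx":0,"ty":0,"tz":-0.025,"ax":0,"ay":0,"az":0,"jaw":1},{"tx":0,"ty":0,"tz":-0.02,"ax":0,"ay":0,"az":0,"jaw":1}]'
python3 -m handwheel '[{"tx":0,"ty":-0.02,"tz":-0.03,"ax":0,"ay":0,"az":0,"jaw":1},{"tx":0,"ty":-0.03,"tz":-0.03,"ax":0,"ay":0,"az":0,"jaw":1},{"tx":0,"ty":-0.04,"tz":-0.01,"ax":0,"ay":0,"az":0,"jaw":1},{"tx":0,"ty":-0.04,"tz":0,"ax":0,"ay":0,"az":0,"jaw":1},{"tx":0,"ty":-0.04,"tz":0,"ax":0,"ay":0,"az":0,"jaw":1},{"tx":0,"ty":-0.04,"tz":0,"ax":0,"ay":0,"az":0,"jaw":1},{"tx":0,"ty":-0.03,"tz":0,"ax":0,"ay":0,"az":0,"jaw":1},{"tx":0,"ty":-0.02,"tz":0,"ax":0,"ay":0,"az":0,"jaw":1},{"tx":0,"ty":0,"tz":0,"ax":0,"ay":0,"az":0,"jaw":1},{"tx":0,"ty":0,"tz":0,"ax":0,"ay":0,"az":0,"jaw":1}]'
python3 - <<'E'
from m import *
import pickle
c=optics.camera('top');s=optics.camera('scene');pickle.dump((c,s),open('f.pkl','wb'))
im=c['color']
for v in tray(c):print(v)
g=im.sum(2).astype(int)
L=[(u,132+np.argmin(np.diff(g[132:152,u]))+.5) for u in range(245,360,3)];P=onz(c,L,.045)
p=np.polyfit(P[:,1],P[:,0],1);r=abs(P[:,0]-np.polyval(p,P[:,1]));P=P[r<.004];p=np.polyfit(P[:,1],P[:,0],1)
print('ledge',np.degrees(np.arctan(p[0])),np.polyval(p,[.19,-.08]))
for n,q,z in(('top',c,.159),('scene',s,.159)):
    m=mask(q['color'],(4,150,110),(28,255,255));N,l,st,ce=cv2.connectedComponentsWithStats(m)
    for i in range(1,N):
        if 80<st[i,4]<1500:
            X=onz(q,[ce[i]],z)[0]
            if abs(X[0]-.65)<.08 and abs(X[1]+.04)<.09:print(n,st[i],X)
d=pickle.load(open('d0.pkl','rb'))['top']['color'];df=cv2.absdiff(d,im).max(2)
for nm,b in(('cup',(400,160,445,205)),('knock',(415,215,470,265)),('scoop',(370,240,400,290)),('small can',(320,245,362,275)),('scale',(178,236,242,290)),('tamper',(145,218,178,245)),('pitcher',(465,175,512,222)),('pink',(412,275,442,335)),('return',(175,135,222,205))):
    print(nm,(df[b[1]:b[3],b[0]:b[2]]>40).sum(),end='; ')
E
```

```text
time: 41.35
ee_pos: [0.6497, -0.109, 0.2168]
tcp_rot: [-179.2, -36.1, 86.8]
wrist_force: [-0.4, 0.8, 0.3]
opening: 0.0852
grasp_force: 0.0
time: 42.6
ee_pos: [0.3893, -0.1371, 0.2752]
tcp_rot: [-179.2, -36.1, 86.8]
wrist_force: [0.2, -0.5, -1.2]
opening: 0.0856
grasp_force: 0.0
[0.65204018 0.05292733]
(0.42907288670539856, 0.16470740735530853)
[-0.0304296  -0.99953693]
[ 0.99953693 -0.0304296 ]
-0.21453642589086253
0.21453645482890815
[(np.float64(-91.95086650952733), np.float64(0.08068503187297339), np.float64(0.003531963780065289)), (np.float64(-92.0103330502337), np.float64(-0.08066880781521646), np.float64(0.004594769005795807))]
ledge 2.0799513301813257 [0.7378703  0.72806445]
top [308 148  19  19 289] [ 0.65044616 -0.03236724  0.159     ]
scene [282 191  22  20 313] [ 0.65310273 -0.02651474  0.159     ]
cup 0; knock 2012; scoop 1056; small can 3; scale 0; tamper 0; pitcher 1385; pink 1401; return 0;
```

```bash
python3 -c "
from workcell import workorder
print(workorder.job_done())"
```

```text
the job is handed in; nothing more can be done
None
```

The job is handed in: the tray measures flush along the upstand (within about 0.1°) with the tumbler still on it, and the canister stands upright in the tray, lid up. Clock at hand-in was about 43 s of the 72 s allowed. The cup, small canister, scale and tamper measured unmoved. The arm blocked the last view of the knock box, scoop, pitcher and pink one, but it never worked near them.

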